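Close the evaporator vessel: seat the lid over its locating pin

TASK

Put the loose steel lid on the evaporator vessel: lower the collar under it into the vessel's bore, then ease the lid round until its hole drops over the locating pin on the vessel's rim and the lid lies fully home, flush on the rim. Use a light hand: never force or slam the lid down on the pin or twist it hard against it; then let go, and do not knock anything else about.

Things in the scene. Friction and masses are not known exactly. Their poses are not given: they have to be found in the camera images.
- lid: loose lid, 0.4 to 0.6 kg: steel flange 90 mm across, 8 mm thick; under it a collar 44.5 mm across, 10 mm deep, lower edge bevelled 3 mm; on top a square port block. Origin: centre of the flange's flat underside, where the collar begins; z up, x towards the hole. It starts standing on its collar on the bench, origin 10 mm up, x axis within 0.6 rad of the bench's x
- lid_grip (a point): centre of the lid's aluminium port block, 25 mm above the lid's origin, axes as the lid's. The block is 26 x 26 mm and 34 mm tall (8 to 42 mm above the origin); grip it across its bare +y and -y faces. A capped side port sticks out of its -x face to 33 mm from the centre; a 16 mm nut with a plug stands on its top, up to 58 mm above the lid's origin
- lid_hole (a point): centre of the lid's only hole, at the flange's underside: 10 mm wide, straight through, 33 mm from the lid's centre along its +x, opposite the side port; axes as the lid's
- pot: evaporator, fixed to the bench: foot plate 150 mm square, round heater jacket 130 mm across and 97 mm high, terminal box on its -x side out to 100 mm from the centre, 71 mm high. In the jacket stands the steel vessel, its round rim 90 mm across and 115 mm up. Origin: centre of the foot plate's underside, z up. More than 40 N between lid and vessel or pin spoils the faces
- seat (a point): on the axis of the vessel's bore, at the height of its flat rim; axes as pot. The bore is 47 mm wide, 11 mm deep. A fixed pin with a bevelled tip, 7 mm thick and 4 mm high, stands on the rim 33 mm from this axis. Its direction is not measured: up to 0.8 rad either side of this +x. A lid resting on the pin leans 0.05 rad, centre about 2 mm high; left free it drops flat when its hole meets the pin
- gasket: bystander: white plastic ring, 64 mm across, 4 mm thick, flat on the bench; origin at the centre of its underside
- beaker: bystander: small glass beaker, 52 mm across, 70 mm tall; origin at the centre of its underside
- blank_flange: bystander: plain round steel blank without hole or block, 66 mm across, 12 mm thick; origin at the centre of its underside
- spanner: bystander: steel spanner 160 mm long, lying flat; origin under its middle
- reagent_bottle: bystander: amber glass bottle, 68 mm across, 120 mm tall; origin at the centre of its underside
- bubbler: bystander: upright glass bubbler with steel ends, 52 mm across, 118 mm tall; origin at the centre of its underside
- fittings_tray: bystander: grey plastic tray of pipe fittings, 90 x 130 mm, 35 mm high; origin at the centre of its underside
Things that resemble listed ones, but are neither listed nor needed, are in the scene too. What is shaped like the lid but blue or red is not meant.

How it is judged (in metres and radians):
At the end, for the whole second after the job is handed in: the lid lies flat on the vessel's rim with its hole over the pin: its underside no more than 1.2 mm above the rim, level within 0.02 rad, centred within 3 mm, let go and at rest (z of lid in the frame of seat between -0.002 and 0.0012 m and horizontal distance between lid and seat below 0.003 m and angle between lid's own z axis and vertical below 0.02 rad and linear speed of lid below 0.01 m/s); the robot touches nothing.
It fails at once if the lid is pressed, slammed or twisted against the vessel or its pin with more than 40 N (contact force between lid and pot above 40 N).
It fails at once if a bystander is moved by more than 25 mm (distance of any of gasket, beaker, blank_flange, spanner, reagent_bottle, bubbler, fittings_tray from where it was at the start of the episode above 0.025 m).
It also fails if it takes over 58 s, if anything falls off the work surface, if the arm or the gripper's body presses on something with over 40 N, if the wrist force passes 120 N, or if a joint passes its speed limit or range.

ROBOT

A 7-joint arm with a two-finger parallel gripper is mounted at the origin on the work surface. World frame = base frame: x ahead of the robot, y to its left, z up, the work surface at z = 0. Lengths are in mm, angles in rad, forces in N, time in s.
With the tool pointing down it reaches from about 400 to 875 mm from the base axis. Payload 4.4 kg.
Tool frame: the origin (TCP) lies at the centre of the arm's flange, where the gripper is bolted on; the fingertips stand 173 mm ahead of it and the grasp point (between the pads) lies 155 mm ahead of it; z points along the fingers, y is the direction in which the jaws open and shut (so a half turn about z gives the same grasp; the last joint's range is limited). The gripper opens to 85 mm and grips with 20 to 120 N. Pads are 22 mm wide; open, the fingers measure 114 mm over their backs; the gripper's body (76 mm by 85 mm) begins 54 mm behind the grasp point. The pads swing forward as they close: fully open they stand 13 mm farther back than shut.
Start: joints at [-1.212, 0.628, 0.038, 1.517, -0.027, 0.996, -0.02], TCP at [267.874, 592.249, 404.713] pointing down, gripper open.
Joint ranges: [-3.06, 3.06], [-0.37, 2.12], [-1.25, 1.32], [0.18, 2.47], [-1.1, 4.24], [0.23, 1.98], [-2.94, 2.94]. Speed limits (rad/s): [2.57, 2.57, 3.14, 3.14, 3.14, 3.14, 3.14].

INTERFACE

Orientations are given as [roll, pitch, yaw] about the fixed x, y, z axes, in that order (R = Rz(yaw) Ry(pitch) Rx(roll)).
In Python, from cell import * gives the robot as it stands. The module is installed in compiled form; this text tells all that it offers.
- The arm moves only by the shell command python3 -m jog 'ROWS'. ROWS is JSON, one flat list of numbers, 5 for each row, row after row: the shift along the tool's x, y, z in mm, then the turn about the tool's z in degrees, then the finger opening in mm, from 0 to 85.4. A call has 1 to 20 rows; each row is the pose to reach, as a shift and turn from the pose commanded when the call began, along the tool's axes at that moment; what a row does not reach only later rows make up. A row lasts 1/12 s, in which the tool goes at most 41.7 mm and 7.16 degrees, less where a joint would pass 70% of its speed; a pose out of reach is approached as far as the arm can. A call with a gripper value outside its range is refused whole. The fingers move at their own pace and stop on an object; the grip force is fixed at half the most. Time passes only in rows, so rows that repeat a pose let the fingers close. It gives the time, the measured TCP pose, the force and the opening at its end, in the units of the state.
- read_state(): the state, without advancing time (a new reading comes with each control period).
- get_image(name): name is "scene" or "top" or "wrist"; returns (picture, depth): 480x640x3 uint8, blue, green, red; 480x640 float32, mm along the optical axis (not along the pixel's ray), 0 where there is no reading.
- camera_params(name): a dict with "K" (3x3 intrinsics, pixels), "T" (4x4, takes a point from camera to world coordinates). Camera axes: x right, y up, looking along -z (the intrinsics and any distortion apply to the point x, -y, -z); pixel columns grow to the right and rows downward; lengths in mm; the calibration is good to about 2 mm. A picture is of the moment at which its call begins: read the wrist's pose just before it. camera_params takes no time and is no camera call; for the wrist camera it gives the pose at the moment of the call.
- finish_job(): hands the job in, once; it reports no verdict.
The state is a dict: "clock": time; "qpos": joint angles; "qd": joint speeds; "tau": joint torques, N m; "eef_pos": TCP position; "tool_rot": TCP orientation; "force": force on the tool from outside, world axes, zero at the start; "torque": the same for the moment, N m; "width": finger opening in mm.
Only numpy, scipy, OpenCV 4.12 (cv2) and the standard library are available. Lean on these libraries where they do the work, as an engineer would, in place of code of your own. Each camera call takes 0.05 s, during which the arm holds its last target.

## Working session

There is one attempt and no reset: what is moved stays moved. The work goes in short steps, Python scripts to look and compute and a shell command to move; the robot and the scene stay as the last step left them, time stands still between calls to the robot, and variables do not carry over. Pictures are saved under pics/ and viewed, and the job is handed in when it is done.

```bash
mkdir -p pics; python3 - <<'E'
from cell import *
import cv2,numpy as np
s=read_state();print({k:np.round(v,3).tolist() for k,v in s.items()})
for n in ["scene","top","wrist"]:
    p=camera_params(n);im,d=get_image(n);cv2.imwrite(f"pics/{n}0.png",im);np.save(f"pics/{n}0.npy",d)
    print(n,{k:np.round(v,3).tolist() for k,v in p.items()})
    np.savez(f"pics/{n}0.npz",im=im,d=d,**p)
E
```

```text
{'clock': 0.0, 'qpos': [-1.212, 0.629, 0.038, 1.518, -0.027, 0.996, -0.02], 'qd': [-0.001, 0.001, 0.0, -0.0, 0.0, 0.002, -0.001], 'tau': [0.0, -56.34, 1.226, -19.346, 0.011, 0.01, 0.0], 'eef_pos': [267.758, 591.952, 403.798], 'tool_rot': [-3.14, 0.0, 2.717], 'force': [0.506, 0.568, -0.524], 'torque': [-0.006, 0.035, -0.045], 'width': 85.389}
scene {'K': [[501.908, 0.0, 319.971], [0.0, 501.908, 235.91], [0.0, 0.0, 1.0]], 'T': [[0.822, -0.494, 0.284, 950.546], [0.57, 0.713, -0.407, -570.914], [-0.001, 0.497, 0.868, 1283.927], [0.0, 0.0, 0.0, 1.0]]}
top {'K': [[594.952, 0.0, 319.212], [0.0, 594.952, 233.431], [0.0, 0.0, 1.0]], 'T': [[0.024, 0.987, -0.162, 347.21], [-1.0, 0.025, 0.008, -26.378], [0.012, 0.161, 0.987, 1380.713], [0.0, 0.0, 0.0, 1.0]]}
wrist {'K': [[408.242, 0.0, 321.23], [0.0, 408.242, 235.292], [0.0, 0.0, 1.0]], 'T': [[0.411, -0.862, -0.296, 190.865], [0.912, 0.388, 0.136, 626.084], [-0.002, -0.325, 0.946, 372.35], [0.0, 0.0, 0.0, 1.0]]}
```

View pics/scene0.png

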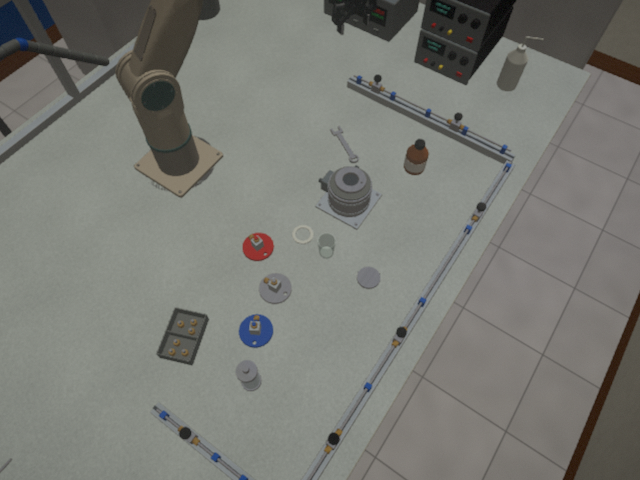

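View pics/top0.png

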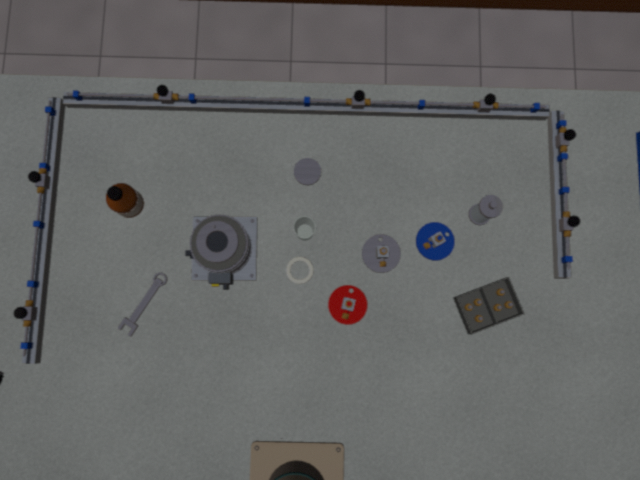

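View pics/wrist0.png

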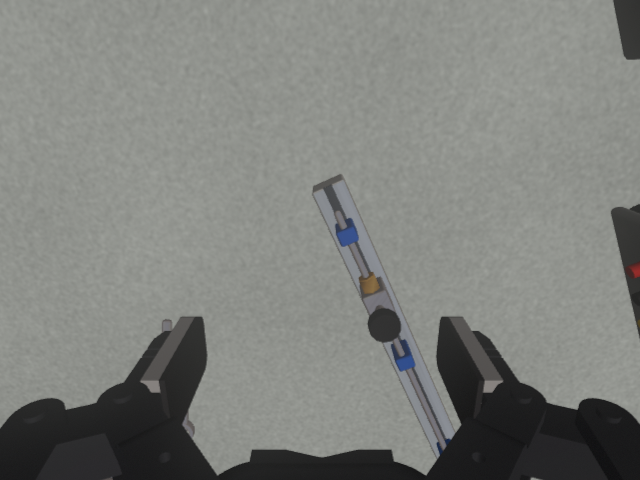

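The top view shows the lid candidates: grey steel at (381,253), blue at (436,241), red at (348,305). The plain grey disc at (307,171) has no block, so it is the blank flange. The grey one with a block and hole fits the lid. The pot is at (220,243). Next I'll enlarge these crops and measure.

```bash
cat > h.py <<'E'
import numpy as np,cv2
def load(n): return np.load(f"pics/{n}.npz")
def ray(p,u,v):
    K=p['K'];T=p['T'];d=np.array([(u-K[0,2])/K[0,0],-(v-K[1,2])/K[1,1],-1.0])
    return T[:3,3],T[:3,:3]@d
def onz(p,u,v,z):
    o,d=ray(p,u,v);return o+d*(z-o[2])/d[2]
def proj(p,P):
    T=p['T'];K=p['K'];c=T[:3,:3].T@(np.asarray(P,float)-T[:3,3]);return K[0,2]+K[0,0]*c[0]/-c[2],K[1,2]+K[1,1]*-c[1]/-c[2]
def dpt(p,u,v):
    o,d=ray(p,u,v);return o+d*p['d'][int(v),int(u)]
def crop(p,u,v,r,f,name):
    im=p['im'][int(v)-r:int(v)+r,int(u)-r:int(u)+r];cv2.imwrite(f"pics/{name}.png",cv2.resize(im,None,fx=f,fy=f,interpolation=cv2.INTER_CUBIC))
E
python3 - <<'E'
from h import *
t=load("top0");s=load("scene0")
a=[]
for p,u,v in [(t,381,253),(s,275,288),(t,220,243),(s,349,188)]:
    r=28 if p is s else 40 
    im=p['im'][v-r:v+r,u-r:u+r];a.append(cv2.resize(im,(400,300) if 0 else (300,300),interpolation=cv2.INTER_CUBIC))
cv2.imwrite("pics/c0.png",np.vstack([np.hstack(a[:2]),np.hstack(a[2:])]))
print(onz(t,381,253,10),onz(t,220,243,115))
print(dpt(t,220,243),dpt(t,307,171),dpt(t,370,262))
E
```

```text
[ 529.28955975 -182.14508871   10.        ] [528.20389052 175.76761597 115.        ]
[529.21677706 176.89887091 107.91677456] [721.0620126   -4.85766447  10.22626452] [ 506.83542993 -156.13372309   16.58032113]
```

View pics/c0.png

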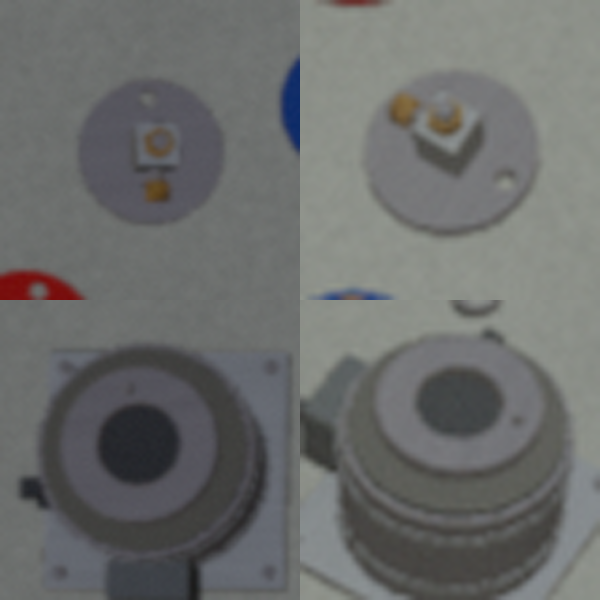

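The crops confirm it: the grey lid has a hole pointing up (world +x) and a brass side port opposite. The pin shows as a dark spot on the rim at crop (131,388). I'll measure both from the top and scene views.

```bash
python3 - <<'E'
from h import *
t=load("top0");s=load("scene0")
def seg(p,u,v,tol,r=45):
    im=cv2.medianBlur(p['im'],3)
    m=np.zeros((482,642),np.uint8)
    cv2.floodFill(im.copy(),m,(u,v),255,(tol,)*3,(tol,)*3,cv2.FLOODFILL_MASK_ONLY|cv2.FLOODFILL_FIXED_RANGE|(255<<8))
    c=max(cv2.findContours(m[1:-1,1:-1],cv2.RETR_EXTERNAL,cv2.CHAIN_APPROX_NONE)[0],key=cv2.contourArea)
    return cv2.fitEllipse(cv2.convexHull(c))
for n,p,u,v,z in [("lid t",t,370,262,18),("lid s",s,266,296,18),("rim t",t,203,240,115),("rim s",s,333,193,115)]:
    for tol in (8,12,16):
        e=seg(p,u,v,tol);c=onz(p,*e[0],z);print(n,tol,np.round(e[0],1),np.round(e[1],1),np.round(c,1))
# hole & pin by crop px : top lid crop origin (341,213) scale 80/300 ; scene (247,260) 56/300
hl=[onz(t,341+148.5*80/300,213+101*80/300,18),onz(s,247+(506-300)*56/300,260+181*56/300,18)]
pn=[onz(t,180+131*80/300,203+88*80/300,117),onz(s,321+(517-300)*56/300,160+121*56/300,117)]
br=[onz(t,180+138*80/300,203+143*80/300,115),onz(s,321+(459-300)*56/300,160+102*56/300,115)]
print(np.round(hl,1),np.round(pn,1),np.round(br,1),sep='\n')
E
```

```text
lid t 8 [380.8 253.3] [38.2 38.3] [ 527.6 -180.7   18. ]
lid t 12 [380.7 253.2] [38.7 38.9] [ 527.8 -180.5   18. ]
lid t 16 [380.9 253.2] [39.3 39.6] [ 527.8 -180.9   18. ]
lid s 8 [274.8 288. ] [29.4 33.2] [ 528.7 -182.7   18. ]
lid s 12 [274.9 288.5] [31.2 33.2] [ 529.6 -183.7   18. ]
lid s 16 [274.9 288.3] [31.7 33.8] [ 529.3 -183.3   18. ]
rim t 8 [216.4 241.1] [39.3 40.6] [532.1 183.7 115. ]
rim t 12 [216.4 241.1] [39.9 41.3] [532.1 183.6 115. ]
rim t 16 [216.3 241. ] [40.4 41.7] [532.3 183.8 115. ]
rim s 8 [345.7 185.7] [33.  55.8] [534.6 154.6 115. ]
rim s 12 [345.  186.8] [36.7 55.8] [535.2 150.3 115. ]
rim s 16 [346.5 190.7] [49.1 54.8] [546.  141.3 115. ]
[[ 558.8 -180.1   18. ]
 [ 562.9 -179.7   18. ]]
[[563.6 188.1 117. ]
 [566.4 188.1 117. ]]
[[532.1 182.8 115. ]
 [533.5 182.3 115. ]]
```

Both views agree within about 2 mm. The lid is at about (528.5, −182) with yaw ≈0.05, the seat at about (532.5, 183), and the pin direction at about 0.16. I'll move over the lid in two legs, turning so the wrist camera faces the hole side.

```bash
python3 -m jog '[-40,-43,0,7,85, -80,-86,0,14,85, -120,-129,0,21,85, -160,-172,0,28,85, -200,-215,0,35,85, -240,-258,0,42,85, -280,-301,0,49,85, -280,-301,0,49,85]'; python3 -c "
from cell import *;print(read_state()['qpos'],read_state()['tool_rot'])"
```

```text
clock: 0.82
eef_pos: [374.2, 274.4, 404.7]
tool_rot: [3.142, 0.0, 1.857]
force: [0.6, -0.6, 0.0]
width: 84.9
[-0.91223603  0.37842708  0.29713292  2.02195291 -0.15700862  0.76253593
 -0.23515997] [3.14154637e+00 1.54933622e-04 1.85668710e+00]
```

```bash
python3 -m jog '[0,0,0,0,85, 0,0,0,0,85]'; cat >> h.py <<'E'
def delta(tgt,yaw,zt,s=None):
    from cell import read_state
    s=s or read_state();e=np.array(s['eef_pos']);y=s['tool_rot'][2]
    d=np.array(tgt)-e[:2];t=np.degrees((y-yaw+np.pi)%(2*np.pi)-np.pi)
    print("shift",np.round([d@[np.cos(y),np.sin(y)],d@[np.sin(y),-np.cos(y)],e[2]-zt,t],2))
E
python3 -c "
from h import *
delta((528.5,-182),0.05,404.7)"
```

```text
clock: 0.98
eef_pos: [375.0, 273.9, 404.9]
tool_rot: [3.142, 0.0, 1.856]
force: [-0.5, 0.7, 0.0]
width: 85.0
shift [-4.8071e+02  1.8970e+01  2.4000e-01  1.0348e+02]
```

```bash
python3 -m jog '[-30,1,0,6,85, -60,2,0,13,85, -95,4,0,20,85, -130,5,0,27,85, -165,6,0,34,85, -200,8,0,41,85, -235,9,0,48,85, -270,11,0,55,85, -305,12,0,62,85, -340,13,0,69,85, -375,15,0,76,85, -410,16,0,83,85, -445,18,0,90,85, -480,19,0,97,85, -480,19,0,103,85, -480,19,0,103,85, -480,19,0,103,85, -480,19,0,103,85, -480,19,0,103,85, -480,19,0,103,85]';python3 - <<'E'
from h import *
from cell import *
print(read_state()['qpos'])
delta((528.5,-182),0.05,404.7)
p=camera_params("wrist");im,d=get_image("wrist");np.savez("pics/wrist1.npz",im=im,d=d,**p);cv2.imwrite("pics/wrist1.png",im)
E
```

```text
clock: 2.65
eef_pos: [530.2, -176.7, 404.7]
tool_rot: [-3.14, -0.0, 0.067]
force: [0.2, 1.1, -1.2]
width: 85.0
[-0.21473754  0.60998294  0.78086031  1.78972611 -0.51650994  0.95864767
 -0.72033433]
shift [-2.01  5.22  0.    1.  ]
```

View pics/wrist1.png

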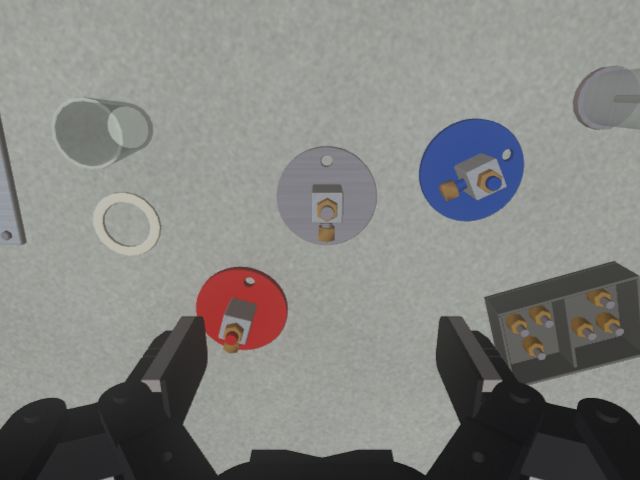

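The wrist view shows the grey lid at (327,197), its hole at (327,160), block top near (327,208) and port at (327,232). Red is at (242,307) and blue at (471,169). Refining the lid pose next.

```bash
python3 - <<'E'
from h import *
p=load("wrist1")
im=p['im'];m=np.zeros((482,642),np.uint8);b=cv2.medianBlur(im,3)
for tol in (14,20,26):
    m[:]=0
    cv2.floodFill(b.copy(),m,(295,205),255,(tol,)*3,(tol,)*3,cv2.FLOODFILL_MASK_ONLY|cv2.FLOODFILL_FIXED_RANGE|(255<<8))
    c=max(cv2.findContours(m[1:-1,1:-1],cv2.RETR_EXTERNAL,cv2.CHAIN_APPROX_NONE)[0],key=cv2.contourArea)
    e=cv2.fitEllipse(cv2.convexHull(c));C=onz(p,*e[0],18);
    pts=np.array([onz(p,*q[0],18)[:2] for q in cv2.convexHull(c)]);cc,r=cv2.minEnclosingCircle(pts.astype(np.float32))
    print(tol,e,C,cc,r)
    h=(m[1:-1,1:-1]==0)
    sub=h[148:172,315:340].astype(np.uint8);n,l,st,cen=cv2.connectedComponentsWithStats(sub)
    print([ (st[i,4],onz(p,cen[i][0]+315,cen[i][1]+148,18)) for i in range(1,n)])
crop(p,327,200,60,6,"c1")
E
```

```text
14 ((326.3566589355469, 195.39134216308594), (98.93480682373047, 100.6334228515625), 95.40811157226562) [ 528.98128662 -181.49762208   18.        ] (527.3434448242188, -181.75621032714844) 45.42603302001953
[(np.int32(2), array([ 569.89564439, -170.05024414,   18.        ])), (np.int32(7), array([ 570.88537085, -187.97146326,   18.        ])), (np.int32(108), array([ 559.25091849, -178.89111377,   18.        ]))]
20 ((326.3206787109375, 195.1385498046875), (99.9743423461914, 101.05048370361328), 91.24195098876953) [ 529.20900315 -181.44894057   18.        ] (527.548095703125, -181.68345642089844) 45.83250427246094
[(np.int32(81), array([ 559.76615379, -179.08968374,   18.        ]))]
26 ((325.6939392089844, 195.09693908691406), (104.08757781982422, 106.86360168457031), 172.7317657470703) [ 529.20846871 -180.88932857   18.        ] (529.88818359375, -181.812255859375) 51.474727630615234
[(np.int32(51), array([ 560.45495624, -179.51298573,   18.        ])), (np.int32(1), array([ 555.75366464, -176.6267119 ,   18.        ]))]
```

View pics/c1.png

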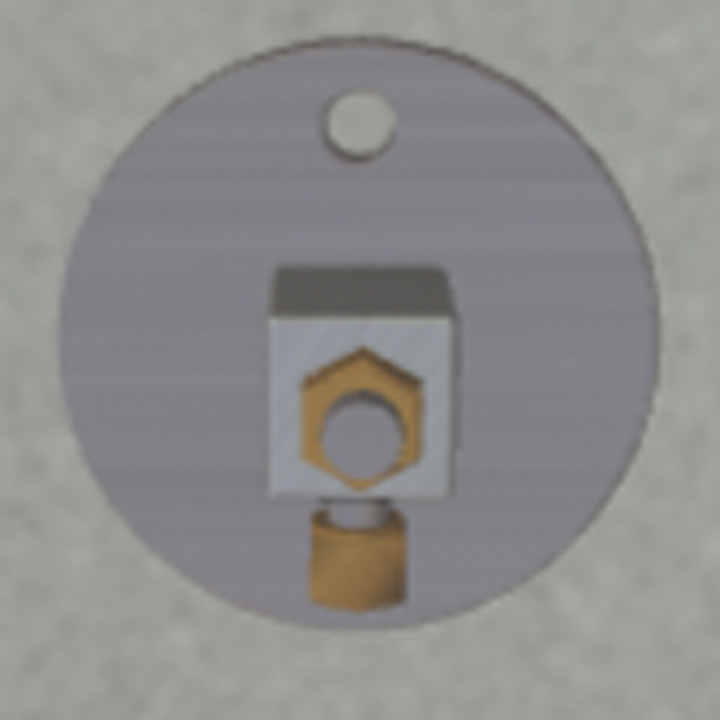

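```bash
python3 - <<'E'
from h import *
p=load("wrist1")
f=lambda x,y,z:np.round(onz(p,267+x/6,140+y/6,z),1)
print([f(x,y,52) for x,y in [(270,318),(455,318),(451,496),(268,496)]])
print(np.mean([f(x,y,52) for x,y in [(270,318),(455,318),(451,496),(268,496)]],0))
delta((528.3,-181.7),0.07,195)
E
```

```text
[array([ 538.3, -168.9,   52. ]), array([ 540. , -193.6,   52. ]), array([ 515.1, -195.2,   52. ]), array([ 513.4, -170.1,   52. ])]
[ 526.7  -181.95   52.  ]
shift [-2.0900e+00  4.5600e+00  2.0982e+02 -2.0000e-01]
```

```bash
python3 -m jog '[-2.5,4.7,35,0,70, -2.5,4.7,70,0,70, -2.5,4.7,105,0,70, -2.5,4.7,140,0,70, -2.5,4.7,170,0,70, -2.5,4.7,170,0,70, -2.5,4.7,170,0,70]';python3 - <<'E'
from h import *
from cell import *
delta((527.7,-181.9),0.067,195)
p=camera_params("wrist");im,d=get_image("wrist");np.savez("pics/wrist2.npz",im=im,d=d,**p);cv2.imwrite("pics/wrist2.png",im)
E
```

```text
clock: 3.28
eef_pos: [527.4, -182.7, 234.2]
tool_rot: [-3.14, 0.002, 0.064]
force: [-0.8, -0.1, 2.0]
width: 70.1
shift [ 0.34 -0.77 39.15 -0.16]
```

View pics/wrist2.png

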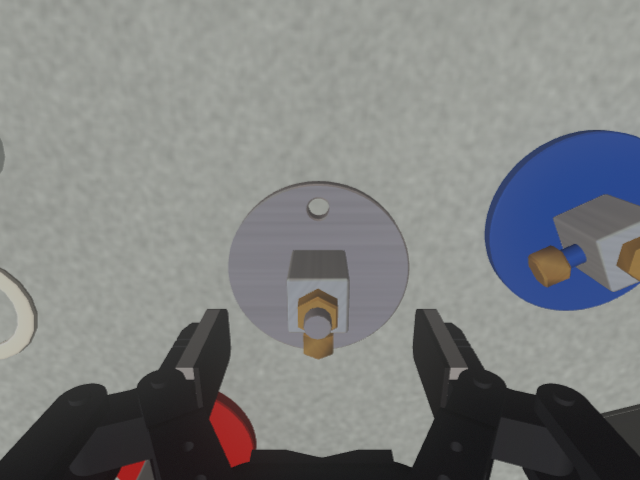

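The block at (318,290) sits between the jaws (midline about 321). I'll descend and close on it.

```bash
python3 -m jog '[0,-0.6,20,0,60, 0,-0.6,35,0,45, 0,-0.6,39,0,40, 0,-0.6,39,0,35, 0,-0.6,39,0,30, 0,-0.6,39,0,26, 0,-0.6,39,0,22, 0,-0.6,39,0,18, 0,-0.6,39,0,18, 0,-0.6,39,0,18, 0,-0.6,39,0,18]'
```

```text
clock: 4.25
eef_pos: [528.3, -182.0, 197.5]
tool_rot: [-3.141, -0.002, 0.064]
force: [-0.9, 3.2, 6.8]
width: 24.8
```

```bash
python3 -m jog '[0,0,-10,0,18, 0,0,-25,0,18, 0,0,-45,0,18, 0,0,-75,0,18,0,0,-110,0,18, 0,0,-145,0,18, 0,0,-165,0,18, 0,0,-165,0,18, 0,0,-165,0,18]';python3 - <<'E'
from h import *
from cell import *
delta((532.5,183),0.16,360)
p=camera_params("wrist");im,d=get_image("wrist");np.savez("pics/wrist3.npz",im=im,d=d,**p);cv2.imwrite("pics/wrist3.png",im)
print(read_state()['qpos'])
E
```

```text
clock: 5.0
eef_pos: [527.5, -182.2, 361.7]
tool_rot: [3.141, -0.002, 0.064]
force: [-0.6, 0.3, -5.3]
width: 24.9
shift [  28.32 -364.14    1.69   -5.5 ]
[-0.176871    0.66164317  0.73920894  1.83949817 -0.57390341  0.86829606
 -0.66374044]
```

View pics/wrist3.png

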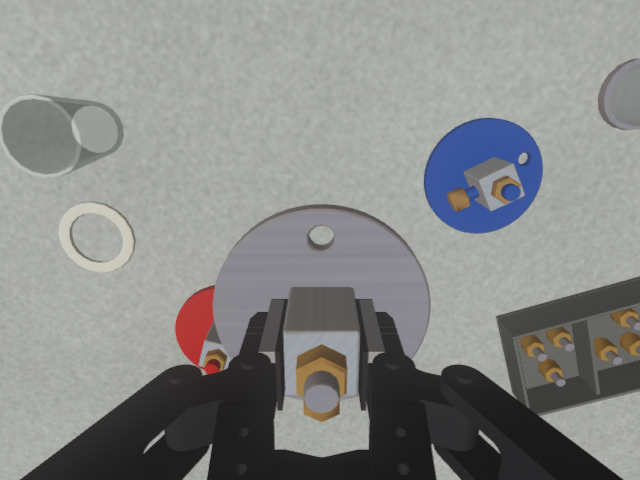

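Lid gripped and lifted (force −5 N, width 24.9), and the hole is visible at (321,236). Next I'll stand off 100 mm short of the pot in x, so the wrist camera can see the rim and pin.

```bash
python3 -m jog '[-2,-10,0,0,18, -6,-30,0,0,18, -12,-60,0,0,18, -18,-90,0,0,18, -24,-120,0,0,18, -30,-150,0,0,18, -36,-180,0,0,18, -42,-210,0,0,18, -48,-240,0,0,18, -54,-270,0,0,18, -60,-300,0,0,18, -66,-330,0,0,18, -71,-355,0,0,18, -74,-368,0,0,18, -74,-370,0,0,18, -74,-370,0,0,18, -74,-370,0,0,18]';python3 - <<'E'
from h import *
from cell import *
delta((532.5,183),0.16,360)
p=camera_params("wrist");im,d=get_image("wrist");np.savez("pics/wrist4.npz",im=im,d=d,**p);cv2.imwrite("pics/wrist4.png",im)
print(read_state()['qpos'])
E
```

```text
clock: 6.47
eef_pos: [429.8, 181.5, 360.0]
tool_rot: [3.14, 0.001, 0.063]
force: [-0.1, -0.3, -5.2]
width: 25.1
shift [ 1.0255e+02  5.0500e+00  1.0000e-02 -5.5400e+00]
[-1.01553023  0.56910831  0.83284323  2.07528196 -0.61469364  0.76081517
 -1.30390295]
```

View pics/wrist4.png

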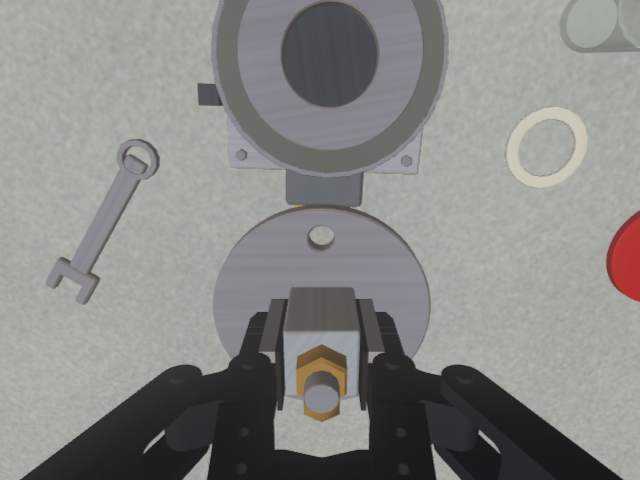

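The bore is at (330,54), but the pin side is cut off at the top edge. Moving 45 mm forward.

```bash
python3 -m jog '[10,0,0,0,18, 30,0,0,0,18, 42,0,0,0,18, 45,0,0,0,18, 45,0,0,0,18]';python3 - <<'E'
from h import *
from cell import *
delta((532.5,183),0.16,360)
p=camera_params("wrist");im,d=get_image("wrist");np.savez("pics/wrist5.npz",im=im,d=d,**p);
s=read_state();print(s['eef_pos'],s['tool_rot'])
cv2.imwrite("pics/wrist5.png",cv2.resize(im[0:320,150:500],None,fx=2,fy=2)[:600])
E
```

```text
clock: 6.93
eef_pos: [476.5, 184.0, 360.7]
tool_rot: [3.141, -0.001, 0.062]
force: [-0.5, -0.9, -4.5]
width: 24.8
shift [55.83  4.46  0.66 -5.63]
[475.42501219 184.08768515 360.47261481] [3.14111744e+00 8.16277891e-04 6.20640310e-02]
```

View pics/wrist5.png

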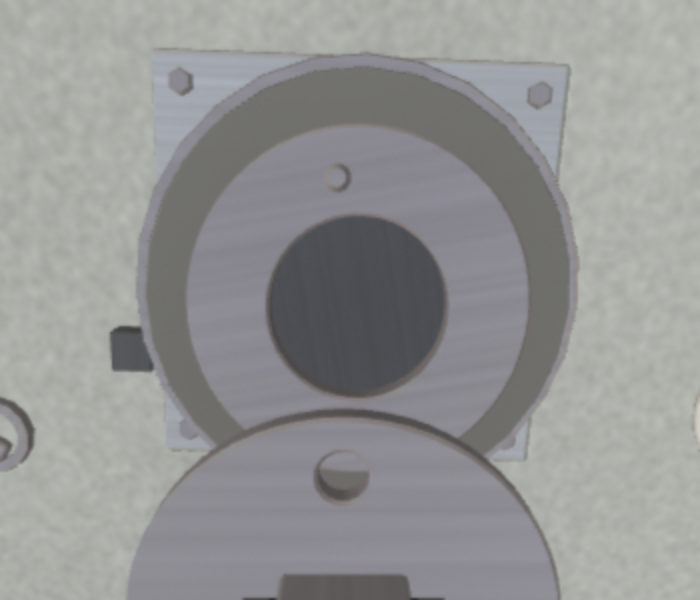

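Now the pin is clear at crop (338,177), full frame (319,88), and the bore at (328,152). Measuring the seat, the pin, and the lid relative to the TCP.

```bash
python3 - <<'E'
from h import *
from scipy.optimize import least_squares
p=load("wrist5");im=p['im'];tcp=np.array([475.5,184.05]);yaw=.0625
g=cv2.cvtColor(im,cv2.COLOR_BGR2GRAY)
# bore: dark blob
m=((g<100).astype(np.uint8))*255
c=[k for k in cv2.findContours(m,cv2.RETR_EXTERNAL,cv2.CHAIN_APPROX_NONE)[0] if cv2.pointPolygonTest(k,(328,152),False)>0][0]
e=cv2.fitEllipse(cv2.convexHull(c));print(e, cv2.contourArea(c))
def circ(pts):
    r=least_squares(lambda x:np.hypot(pts[:,0]-x[0],pts[:,1]-x[1])-x[2],[*pts.mean(0),40],loss='soft_l1',f_scale=.5);return r.x,np.abs(r.fun).mean()
pts=np.array([onz(p,*q[0],115)[:2] for q in c]);bc,_=circ(pts);print("bore",bc,_)
# radial edge search helper
def arc(u0,v0,a0,a1,r0,r1,dark):
    out=[]
    gs=cv2.GaussianBlur(g,(3,3),0).astype(float)
    for a in np.radians(np.arange(a0,a1,2)):
        rr=np.arange(r0,r1,.25);x=u0+rr*np.cos(a);y=v0+rr*np.sin(a)
        pr=cv2.remap(gs.astype(np.float32),x[None].astype(np.float32),y[None].astype(np.float32),1)[0]
        d=np.gradient(pr);k=np.argmin(d) if dark else np.argmax(d);out.append((x[k],y[k]))
    return out
o=arc(328,152,-200,20,70,100,True)
pts=np.array([onz(p,*q,115)[:2] for q in o]);rc,_=circ(pts);print("rim",rc,_)
# pin
sub=im[70:106,300:340];cv2.imwrite("pics/pin.png",cv2.resize(sub,None,fx=14,fy=14,interpolation=cv2.INTER_CUBIC))
for z in (115,119):
    P=onz(p,319,88.5,z)[:2];print("pin",P,np.hypot(*(P-rc[:2])),np.arctan2(*(P-rc[:2])[::-1]),np.arctan2(*(P-bc[:2])[::-1]))
zt=360.4-187.5+8
o=arc(321,303,-165,-15,95,118,False)
o=[q for q in o]
q=np.array([onz(p,*k,zt)[:2] for k in o]);l,_=circ(q);print("lid top z",zt,l,_)
R=np.array([[np.cos(yaw),np.sin(yaw)],[np.sin(yaw),-np.cos(yaw)]])
print("lid in tool",R@(l[:2]-tcp),"hole in tool",R@(onz(p,321,237,zt)[:2]-tcp))
E
```

```text
((327.5380554199219, 152.54257202148438), (88.52830505371094, 90.98818969726562), 27.285438537597656) 6215.5
bore [531.36012478 183.30230795  22.99039931] 0.22527073816085874
rim [531.2072014  183.02802469  44.31650496] 0.12961166818954714
pin [563.12059871 189.7072149 ] 32.604854084856036 0.2063131449043628 0.19899391923492527
pin [563.07548318 189.68521061] 32.55619000794334 0.2059354715494214 0.1986028536312764
lid top z 180.89999999999998 [478.65568071 183.32681368  43.22249763] 0.09061403243492701
lid in tool [3.10434956 0.91887598] hole in tool [33.22677852  0.83424246]
```

View pics/pin.png

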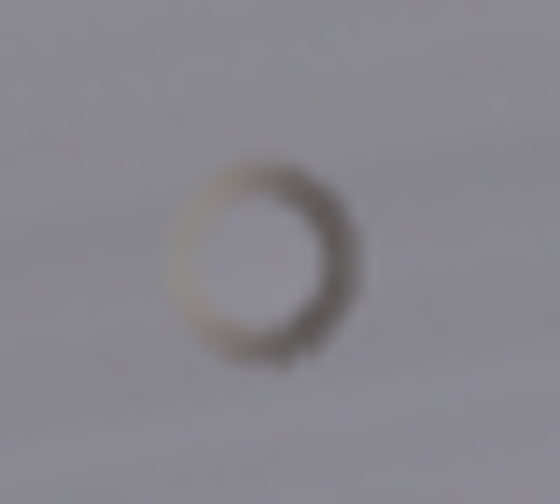

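```bash
python3 - <<'E'
from h import *
p=load("wrist5");d=p['d']
def pt(u,v):
    r=d[v-3:v+4,u-3:u+4];r=r[r>0];o,dd=ray(p,u,v);return np.round(o+dd*np.median(r),1)
print("rim",[pt(*q) for q in [(265,130),(385,120),(350,85),(290,85)]])
print("lid",[pt(*q) for q in [(260,250),(385,250),(240,290),(400,290),(300,225),(345,225)]])
print("foot",[pt(*q) for q in [(240,60),(425,60)]], "bench",pt(180,60),pt(480,60))
print(p['T'][:3,3])
E
```

```text
rim [array([541.4, 216.1, 114.2]), array([550.2, 155.4, 114.5]), array([565.7, 174.5, 114.3]), array([563.9, 204.1, 114.3])]
lid [array([501.8, 208.7, 180.6]), array([504.8, 160. , 180.5]), array([484. , 216.5, 180.7]), array([488. , 152. , 180.7]), array([512.9, 193.6, 180.4]), array([514. , 176.4, 180.6])]
foot [array([580.2, 248.8,   7.2]), array([588.6, 114.6,   7.1])] bench [577.9 294.9  -1. ] [591.9  71.9  -0.8]
[560.70448002 188.52879649 329.21611793]
```

The depth check puts the rim at 114.3 and the lid top at 180.6. The outline I fitted was the lid's lower edge; corrected for that, the lid centre is at tool (−0.2, 0.9). The seat is at (531.3, 183.1) and the pin direction is ≈0.20. So the TCP target is (531.3, 184.0) with yaw 0.20, and the lid should be home at TCP z≈302.

```bash
python3 -m jog '[8,0.5,0,-1,18, 25,1.5,0,-4,18, 45,3,0,-7,18, 55,3.5,0,-7.9,18, 55.7,3.5,5,-7.9,18, 55.7,3.5,15,-7.9,18, 55.7,3.5,25,-7.9,18, 55.7,3.5,30,-7.9,18, 55.7,3.5,30,-7.9,18, 55.7,3.5,30,-7.9,18]';python3 - <<'E'
from h import *
from cell import *
for i in range(3):
    delta((531.3,184.05),0.2,330)
    n="wrist" if i<2 else "scene"
    p=camera_params(n);im,d=get_image(n);np.savez(f"pics/w6{i}.npz",im=im,d=d,**p)
    if n=="wrist": cv2.imwrite("pics/w60.png",cv2.resize(im[50:350,150:500],None,fx=2,fy=2))
E
```

```text
clock: 7.82
eef_pos: [530.3, 185.2, 330.0]
tool_rot: [3.141, 0.002, 0.202]
force: [0.6, 0.2, -3.5]
width: 24.9
shift [0.76 1.37 0.04 0.11]
shift [0.4  1.24 0.56 0.1 ]
shift [0.16 1.16 0.89 0.1 ]
```

View pics/w60.png

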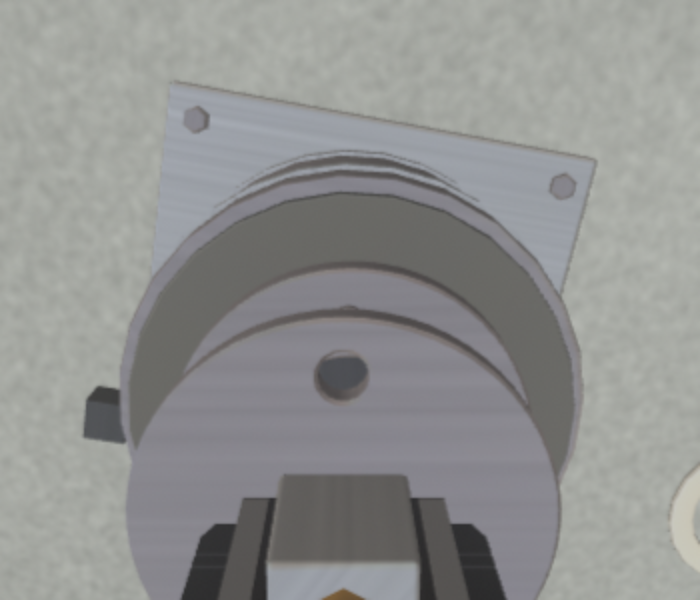

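The pin tip peeks over the lid edge at crop (348,307), about 1.4 mm to the right of the hole (341,375). That agrees with the leftover y shift of +1.2, so I'll correct it and lower to just above the bore.

```bash
python3 -m jog '[0.3,1.2,0,0,18, 0.3,1.2,4,0,18, 0.3,1.2,8,0,18, 0.3,1.2,12,0,18, 0.3,1.2,13,0,18, 0.3,1.2,13,0,18, 0.3,1.2,13,0,18]';python3 - <<'E'
from h import *
from cell import *
for i in range(2):
    delta((531.3,184.05),0.2,302)
    n="wrist" 
    p=camera_params(n);im,d=get_image(n);np.savez(f"pics/w7{i}.npz",im=im,d=d,**p)
cv2.imwrite("pics/w70.png",cv2.resize(im[50:350,150:500],None,fx=2,fy=2))
s=read_state();print(s['force'],s['torque'],s['eef_pos'])
E
```

```text
clock: 8.55
eef_pos: [531.5, 183.9, 317.5]
tool_rot: [3.141, 0.0, 0.202]
force: [0.4, -0.8, -4.6]
width: 25.1
shift [-0.19 -0.17 15.55  0.09]
shift [-0.24 -0.17 15.69  0.09]
[ 0.27828459 -0.25330162 -5.00687994] [-0.01367931 -0.02416138  0.02639524] [531.60819452 183.96260391 317.78658913]
```

View pics/w70.png

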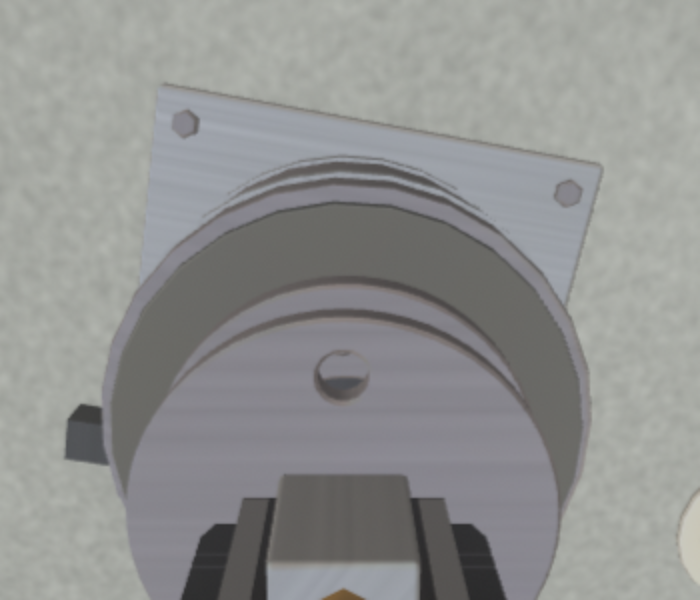

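The hole, pin edge (345,352) and rim arc all line up on the midline. I'll lower the collar into the bore, stopping just above the pin.

```bash
python3 -m jog '[0,0,2,0,18, 0,0,4,0,18, 0,0,6,0,18, 0,0,7,0,18, 0,0,8,0,18, 0,0,9,0,18, 0,0,10,0,18, 0,0,10,0,18, 0,0,10,0,18]';python3 - <<'E'
from h import *
from cell import *
for i in range(2):
    delta((531.3,184.05),0.2,302)
    n="wrist" 
    p=camera_params(n);im,d=get_image(n);np.savez(f"pics/w8{i}.npz",im=im,d=d,**p)
cv2.imwrite("pics/w80.png",cv2.resize(im[200:260,280:360],None,fx=8,fy=8,interpolation=cv2.INTER_CUBIC))
s=read_state();print(s['force'],s['torque'],s['eef_pos'])
E
```

```text
clock: 9.4
eef_pos: [531.6, 184.0, 307.7]
tool_rot: [3.142, -0.0, 0.202]
force: [-0.0, -0.1, -4.3]
width: 25.0
shift [-0.23 -0.13  5.69  0.1 ]
shift [-0.22 -0.14  5.71  0.1 ]
[-0.99982893 -0.71976699 -5.10713463] [-0.07213206 -0.06398879 -0.00791346] [531.54241905 183.94797935 307.75336254]
```

View pics/w80.png

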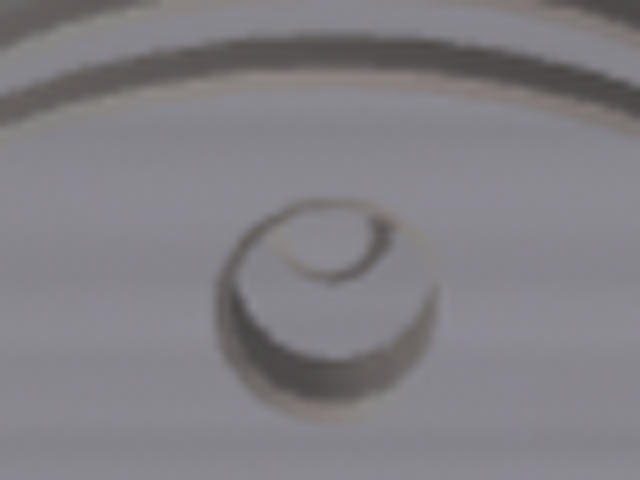

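The collar is in the bore with no side force, and the pin shows through the hole, centred sideways (crop 332 against 329). Easing down gently.

```bash
python3 -m jog '[0,0,0.5,0,18, 0,0,1,0,18, 0,0,1.5,0,18, 0,0,2,0,18, 0,0,2.5,0,18, 0,0,3,0,18, 0,0,3,0,18, 0,0,3,0,18]'
```

```text
clock: 10.17
eef_pos: [531.5, 184.0, 304.7]
tool_rot: [3.142, -0.0, 0.202]
force: [0.2, -0.1, -5.5]
width: 25.2
```

```bash
python3 -m jog '[0,0,0.4,0,18, 0,0,0.8,0,18, 0,0,1.2,0,18, 0,0,1.6,0,18, 0,0,2,0,18, 0,0,2,0,18, 0,0,2,0,18]'; python3 -m jog '[0,0,0.2,0,18, 0,0,0.4,0,18, 0,0,0.6,0,18, 0,0,0.6,0,18, 0,0,0.6,0,18]'
```

```text
clock: 10.75
eef_pos: [531.5, 184.0, 302.6]
tool_rot: [3.142, -0.0, 0.202]
force: [0.1, -0.3, -4.8]
width: 25.3
clock: 11.17
eef_pos: [531.5, 183.9, 302.5]
tool_rot: [-3.141, -0.0, 0.202]
force: [-1.2, -1.0, 1.5]
width: 24.9
```

Contact at TCP z 302.5, the predicted home height, with the force gone from −5 to +1.5 N. I'll look before letting go.

```bash
python3 - <<'E'
from h import *
from cell import *
n="wrist";p=camera_params(n);im,d=get_image(n);np.savez("pics/w9.npz",im=im,d=d,**p)
cv2.imwrite("pics/w9.png",cv2.resize(im[150:350,190:450],None,fx=3,fy=3,interpolation=cv2.INTER_CUBIC))
def pt(u,v):
    r=d[v-3:v+4,u-3:u+4];r=r[r>0];o,dd=ray(p,u,v);return np.round(o+dd*np.median(r),1)
print([pt(*q) for q in [(260,250),(385,250),(240,290),(400,290),(300,225),(345,225)]])
E
```

```text
[array([552.8, 212.1, 122.3]), array([562.6, 164.3, 122.3]), array([534.1, 217.3, 122.5]), array([547.1, 154. , 122.4]), array([566. , 198.7, 122.4]), array([569.5, 181.9, 122.4])]
```

View pics/w9.png

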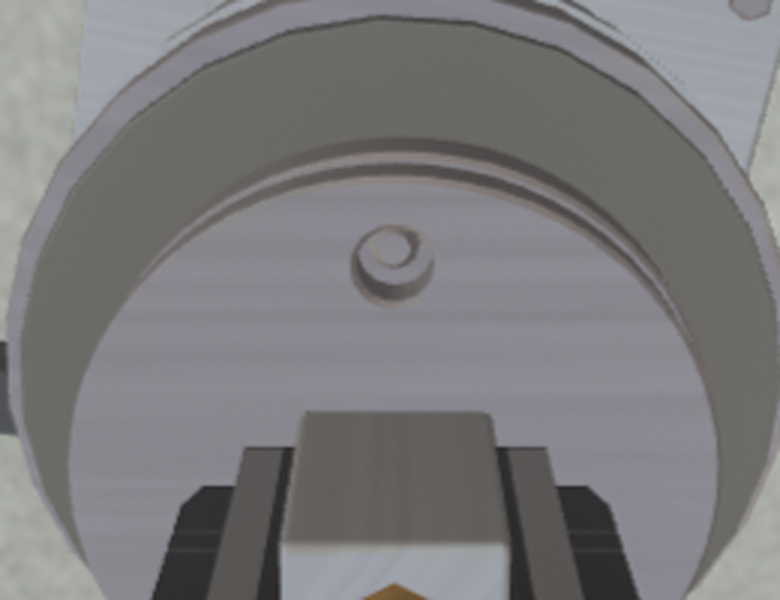

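The lid top reads 122.4, level, which is 8.1 mm above the rim reading of 114.3 and so flush. The pin stands inside the hole at crop (390,248). Releasing and retreating.

```bash
python3 -m jog '[0,0,0,0,28, 0,0,0,0,32, 0,0,0,0,38, 0,0,0,0,45, 0,0,0,0,52, 0,0,0,0,60, 0,0,0,0,60, 0,0,0,0,60]' && python3 -m jog '[0,0,-2,0,60, 0,0,-8,0,60, 0,0,-25,0,60, 0,0,-50,0,60, 0,0,-80,0,60, 0,0,-100,0,60, 0,0,-100,0,60, 0,0,-100,0,60]'; python3 - <<'E'
from h import *
from cell import *
n="wrist";p=camera_params(n);im,d=get_image(n);np.savez("pics/w10.npz",im=im,d=d,**p);cv2.imwrite("pics/w10.png",im)
E
```

```text
clock: 11.88
eef_pos: [531.5, 184.0, 302.1]
tool_rot: [-3.142, 0.0, 0.202]
force: [-0.1, -0.3, 0.7]
width: 60.2
clock: 12.55
eef_pos: [531.7, 183.9, 403.5]
tool_rot: [-3.141, -0.003, 0.202]
force: [-0.2, -0.5, -0.9]
width: 60.2
```

View pics/w10.png

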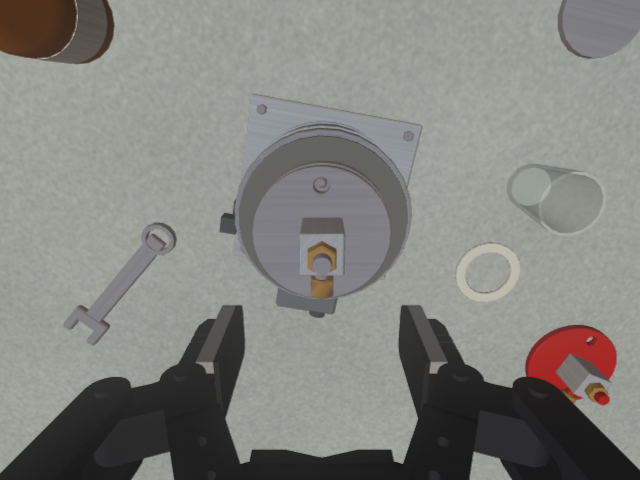

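The lid sits concentric on the vessel at (321,230), with the pin in its hole at (321,184) and the gripper clear. One depth check of height and level, then I'll hand in.

```bash
python3 - <<'E'
from h import *
p=load("w10");d=p['d']
P=[]
for v in range(170,290,3):
  for u in range(258,386,3):
    if d[v,u]>0:
      o,dd=ray(p,u,v);q=o+dd*d[v,u]
      if np.hypot(q[0]-531.3,q[1]-183.1)<42 and 117<q[2]<128: P.append(q)
P=np.array(P);A=np.c_[P[:,:2]-[531.3,183.1],np.ones(len(P))];c=np.linalg.lstsq(A,P[:,2],rcond=None)[0];print(len(P),c)
from cell import *
c0=load("top0");im,dd=get_image("top")
cv2.imwrite("pics/tdiff.png",cv2.absdiff(im,c0['im'])[80:380]*3)
finish_job()
E
```

```text
1062 [-4.94920331e-03 -1.38805496e-03  1.22438703e+02]
the job is handed in; nothing more can be done
```

View pics/tdiff.png

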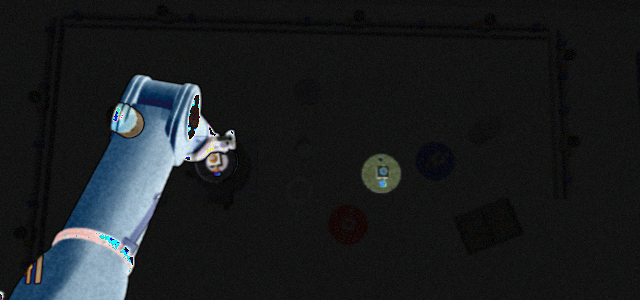

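The lid is on the vessel, flush on the rim with its hole over the pin, and I let go and handed the job in at about 13 s. I picked the grey lid, found the pin at about 0.20 rad with the wrist camera, and turned the lid to match before lowering it. The hole went over the pin first time, so no searching turn was needed. The force readings at each stop stayed within about 7 N.

**Last checks:**
- **Height:** the lid top read 122.4 mm against 114.3 mm for the rim. That is 8.1 mm for an 8 mm flange, so it is flush to within about 0.1 mm.
- **Level:** a plane fitted to the depth image showed a tilt of about 0.005 rad.
- **Pin and gripper:** the pin was visible in the hole and the gripper was about 100 mm clear.
- **Bystanders:** the before-and-after top view shows no change except the lid and the arm. The arm hides the spanner and bottle there, but both were visible in the last wrist picture; I did not measure their positions.

**One disagreement:** my first fit of the held lid's outline came out too small (43.2 mm radius instead of 45 mm). It had caught the flange's lower edge. I corrected it using the hole position, and the depth image confirmed the height I had assumed for the lid.

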